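# Set the carton guide and run its wing screw tight

## Task

At the packing bench, push the loose sliding guide up to the carton until the carton sits square and snug between the guide and the fixed stop. Then, with the guide still there, turn the guide's wing screw clockwise (seen from above) by repeated fingertip strokes on its wings until it stops turning. Only push with the fingers: do not grip or force the wings, do not lift or tip the carton, leave everything else where it is, and finish clear of it all.

Things in the scene. Friction and masses are not known exactly. Their poses are not given: they have to be found in the camera images.
- jig: Fixed aluminium base plate of the carton guide, 300 x 420 x 10 mm. Origin: centre of its underside, on the bench; x, y along its 300 and 420 mm sides, z up. The fixed stop on it is an upright steel bar, 180 mm along x, top 60 mm above the bench, inner face at the jig's y = -165 mm. The carton stands on the plate between the stop and the sliding guide.
- carton: Closed brown cardboard carton with a paper strip on top, 160 (x) x 120 (y) x 70 (z) mm, about 0.5 kg, loose on the plate. Origin: centre of its underside. At first it stands 6 to 13 mm off the stop, up to 3 degrees askew.
- guide (a joint): Travel of the sliding guide in m: 0 to 0.075, grows towards the stop (along the jig's -y); starts at 0 to 0.03; about 0.060 when the carton is snug between guide and stop. It slides stiffly (7 N plus carton friction) and stays where left. The guide is a steel upright plate with a foot block behind it that carries the wing screw.
- push_face (a point): Middle of the end face of the guide's foot block, on the side away from the carton, 25 mm above the bench; axes parallel to the jig's, moves with the guide. Push here along the jig's -y. The face is 60 mm wide, 27 mm tall; the block is 120 mm long, its top 38 mm above the bench. The base plate's top (10 mm above the bench) reaches at least 60 mm beyond it.
- guide_face (a point): Middle of the guide plate's face that meets the carton, 33 mm above the bench; axes parallel to the jig's. The upright plate is 160 mm along x, 12 mm thick, top 56 mm above the bench.
- screw (a joint): Turn of the guide's wing screw in rad, growing clockwise seen from above; it meets a hard stop, tight, at 5.0. It starts at 0.6 to 2.4, so needs about 150 to 250 degrees. Friction about 0.035 N m (1 to 2 N at a wing); it stays where left, does not noticeably sink and cannot be lifted out.
- wing_centre (a point): On the wing screw's vertical axis, 66 mm above the bench. z up, x along the wings, turning with them. Black plastic: 22 mm hub, two opposite upright wings reaching 42 mm from the axis, 7 mm thick, from 54 to 78 mm above the bench; free below down to the foot block's top at 38 mm (30 mm washer at the axis: 42 mm). Axis 58 mm from the foot's end face, 62 mm from the back of the upright plate.
- label_roll: White paper roll, 54 mm diameter, 28 mm tall, standing loose on the plate beside the foot (jig +x side); to be left alone. Origin: centre of underside.
- spare_screw: Loose spare wing screw standing wings down on the plate beside the foot (jig -x side), 68 mm across, 52 mm tall; to be left alone. Origin: centre of underside.
- tape_roll: Clear tape roll lying on the bench, 100 mm diameter, 48 mm tall; to be left alone. Origin: centre of underside.
- bottle: White plastic bottle, 60 mm diameter, 150 mm tall; to be left alone. Origin: centre of underside.
- scanner: Handheld scanner lying on the bench, about 55 x 170 x 28 mm; to be left alone. Origin: on the bench beneath its middle.
- small_box: Small white box, 70 x 50 x 45 mm; to be left alone. Origin: centre of underside.
- marker: Black marker pen lying on the bench, 130 mm long, 16 mm thick; to be left alone. Origin: beneath its middle.
Things that resemble listed ones, but are neither listed nor needed, are in the scene too. Leave any red or turquoise look-alike of the carton alone.

How it is judged:
On the way, in this order (a step that is already met when the one before it is completed fails the run):
1. the carton is snug between the guide and the stop, the screw still at least 30 degrees short of tight (value of joint guide between 0.0555 and 0.0645 m and y of carton in the frame of jig between -0.111 and -0.099 m and x of carton in the frame of jig between -0.04 and 0.04 m and angle between the y axis of carton and the y axis of jig, either way round below 0.04 rad and z of carton in the frame of jig below 0.014 m and value of joint screw below 4.45 rad), for 0.2 s.
2. the screw has been turned to its stop with the carton still snug (value of joint guide between 0.0555 and 0.0645 m and y of carton in the frame of jig between -0.111 and -0.099 m and x of carton in the frame of jig between -0.04 and 0.04 m and angle between the y axis of carton and the y axis of jig, either way round below 0.04 rad and z of carton in the frame of jig below 0.014 m and value of joint screw above 4.8 rad), for 0.2 s.
At the end, for the whole second after the job is handed in: The guide stands at 0.060 m within 4.5 mm, the carton is flat on the plate between guide and stop (centre 99 to 111 mm from the jig's centre towards the stop, within 40 mm sideways, square within 0.04 rad) and at rest, and the screw is within 0.2 rad of its stop at 5.0 (all of step 2 and linear speed of carton below 0.02 m/s); the robot touches nothing.
It fails at once if the carton is lifted or tipped (z of carton in the frame of jig above 0.025 m or angle between carton's own z axis and vertical above 0.2 rad).
It fails at once if the screw's wings are gripped or forced (over 38 N between fingers and screw) (contact force between the fingers and screw above 38 N).
It fails at once if a bystander is moved more than 30 mm (distance of any of label_roll, spare_screw, tape_roll, bottle, scanner, small_box, marker from where it was at the start of the episode above 0.03 m).
It also fails if it takes over 67 s, if anything falls off the work surface, if the arm or the gripper's body presses on something with over 40 N, if the wrist force passes 120 N, or if a joint passes its speed limit or range.

## Robot

A 6-joint arm with a two-finger parallel gripper is mounted at the origin on the work surface. World frame = base frame: x ahead of the robot, y to its left, z up, the work surface at z = 0. Lengths are in m, angles in rad, forces in N, time in s.
With the tool pointing down it reaches from about 0.375 to 0.9 m from the base axis. Payload 3.1 kg.
Tool frame: the origin (TCP) lies midway between the tips of the shut fingers; the grasp point (between the pads) lies 19 mm behind it; z points along the fingers, y is the direction in which the jaws open and shut (so a half turn about z gives the same grasp; the last joint's range is limited). The gripper opens to 85 mm and grips with 20 to 120 N. Pads are 22 mm wide; open, the fingers measure 114 mm over their backs; the gripper's body (76 mm by 85 mm) begins 54 mm behind the grasp point. The pads swing forward as they close: fully open they stand 13 mm farther back than shut.
Start: joints at [1.103, 0.527, 1.433, -0, 1.181, -0.178], TCP at [0.178, 0.599, 0.231] pointing down, gripper open.
Joint ranges: [-3.08, 3.08], [-0.75, 2.2], [0.22, 2.44], [-1.43, 4.57], [0, 2.65], [-2.85, 2.85]. Speed limits (rad/s): [2.79, 2.79, 3.14, 3.14, 3.14, 3.14].

## Interface

Orientations are given as a unit quaternion [x, y, z, w].
In Python, from station import manip gives the robot as it stands. The module is installed in compiled form; this text tells all that it offers.
- The arm moves only by the tool drive_tool, never from a script. Its argument "deltas" is one flat list of numbers, 4 for each row, row after row: the shift along the tool's x, y, z in cm, then the turn about the tool's z in degrees. A call has 1 to 12 rows; each row is the pose to reach, as a shift and turn from the pose measured when the call began, along the tool's axes at that moment; what a row does not reach only later rows make up. A row lasts 1/10 s, in which the tool goes at most 50 mm and 8.59 degrees, less where a joint would pass 70% of its speed; a pose out of reach is approached as far as the arm can. A call with a gripper value outside its range is refused whole. "hand" is the finger opening in cm, from 0 to 8.54, set as the call begins (left out, the last holds). The fingers move at their own pace and stop on an object; "squeeze" is the grip in N (left out, the last holds). Time passes only in rows, so rows that repeat a pose let the fingers close. It gives the time, the measured TCP pose, the force and the opening at its end, in the units of the state.
- manip.sense(): the state, without advancing time (a new reading comes with each control period).
- manip.snapshot(name): name is "side" or "top" or "wrist"; returns a dict with "frame" (400x640x3 uint8, red, green, blue), "depth" (400x640 float32, m along the optical axis (not along the pixel's ray), 0 where there is no reading), "fx", "fy", "cx", "cy" (pixels), "k1" (the pictures are not rectified: a ray, as slopes to the right and down, at radius r is drawn at 1 + k1 r^2 times it, then the intrinsics apply), "R" (3x3) and "t" (3): a world point X has camera coordinates R X + t. Camera axes: x right, y down, z forward; pixel columns grow to the right and rows downward; lengths in m; the calibration is good to about 2 mm. A picture is of the moment at which its call begins.
- manip.sign_off(): hands the job in, once; it reports no verdict.
The state is a dict: "t": time; "q": joint angles; "qd": joint speeds; "tau": joint torques, N m; "tcp_pos": TCP position; "tool_rot": TCP orientation; "force": force on the tool from outside, world axes, zero at the start; "ft_torque": the same for the moment, N m; "finger_gap": opening from 0.0 (shut) to 1.0 (fully open).
Only numpy, scipy, OpenCV 4.12 (cv2) and the standard library are available. Lean on these libraries where they do the work, as an engineer would, in place of code of your own. Each camera call takes 0.05 s, during which the arm holds its last target.

## Working session

There is one attempt and no reset: what is moved stays moved. The work goes in short steps, Python scripts to look and compute and a tool call to move; the robot and the scene stay as the last step left them, time stands still between calls to the robot, and variables do not carry over. Pictures are saved under pics/ and viewed, and the job is handed in when it is done.

Besides the shell and the picture viewer there is one more tool, called after "Emit:" in YAML: its name, and indented under it one key for each argument. drive_tool: Moves the arm, as the interface text tells. Its arguments: {"type":"object","properties":{"deltas":{"type":"array"},"hand":{"type":"number"},"squeeze":{"type":"number"}},"required":["deltas"]}

```bash
mkdir -p pics; cat > h.py <<'E'
import numpy as np,cv2,pickle
from station import manip
def snap(n,f):
    s=manip.snapshot(n); pickle.dump(s,open(f'pics/{f}.pkl','wb'))
    cv2.imwrite(f'pics/{f}.png',s['frame'][:,:,::-1]); return s
def load(f): return pickle.load(open(f'pics/{f}.pkl','rb'))
def ray(s,u,v):
    xd=(u-s['cx'])/s['fx'];yd=(v-s['cy'])/s['fy'];x,y=xd,yd
    for _ in range(20):
        k=1+s['k1']*(x*x+y*y);x,y=xd/k,yd/k
    return np.array([x,y,1.])
def atz(s,u,v,z):
    R=np.array(s['R']);t=np.array(s['t']);d=R.T@ray(s,u,v);c=-R.T@t
    return c+d*(z-c[2])/d[2]
def dep(s,u,v):
    R=np.array(s['R']);t=np.array(s['t']);return R.T@(ray(s,u,v)*s['depth'][int(v),int(u)]-t)
def proj(s,X):
    p=np.array(s['R'])@np.array(X)+s['t'];x,y=p[:2]/p[2];k=1+s['k1']*(x*x+y*y)
    return s['fx']*x*k+s['cx'],s['fy']*y*k+s['cy']
def cloud(s):
    v,u=np.mgrid[0:400,0:640];xd=(u-s['cx'])/s['fx'];yd=(v-s['cy'])/s['fy'];x,y=xd,yd
    for _ in range(20):
        k=1+s['k1']*(x*x+y*y);x,y=xd/k,yd/k
    d=s['depth'];P=np.stack([x*d,y*d,d],-1)-np.array(s['t'])
    P=P@np.array(s['R']);P[d==0]=np.nan;return P
E
python3 - <<'E'
from h import *
for n in ['side','top','wrist']:
    s=snap(n,n+'0');print(n,-np.array(s['R']).T@s['t'])
print(manip.sense())
E
```

```text
side [0.35750486 0.78558334 0.94335685]
top [ 0.35668068 -0.09176561  1.66881782]
wrist [0.11025762 0.61940528 0.37461414]
{'t': 0.15, 'q': array([ 1.10346834e+00,  5.28278405e-01,  1.43359148e+00,  2.73012640e-05,
        1.18137692e+00, -1.78516708e-01]), 'qd': array([ 0.00085014, -0.00095744, -0.00360311,  0.00118193, -0.00052751,
       -0.00038854]), 'tau': array([ 4.37003973e-04, -4.42741942e+01, -1.78276724e+01, -2.07303387e-04,
        5.62094399e-03, -1.89858855e-05]), 'tcp_pos': array([0.17773933, 0.59864004, 0.23054782]), 'tool_rot': array([ 1.43909368e-01,  9.89590526e-01, -7.80317542e-04, -2.74434614e-04]), 'force': array([ 0.034017  ,  0.12889726, -0.57398127]), 'ft_torque': array([-0.00473894,  0.09804236,  0.06573509]), 'finger_gap': 1.0045122328555738}
```

View pics/side0.png

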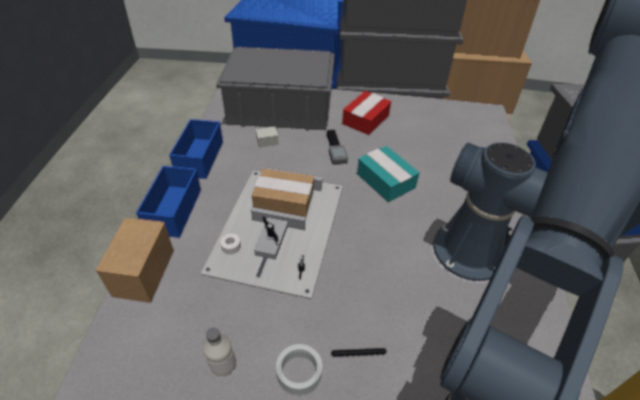

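View pics/top0.png

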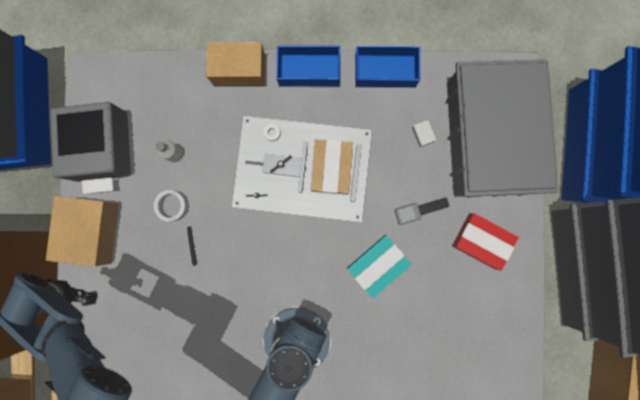

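View pics/wrist0.png

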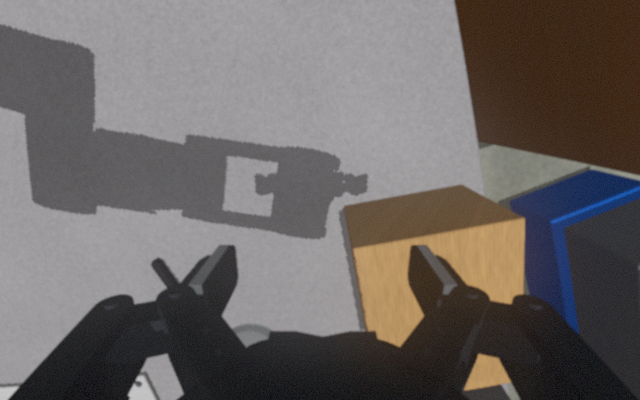

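```bash
python3 - <<'E'
from h import *
s=load('top0');c=s['frame'][105:230,225:380,::-1];cv2.imwrite('pics/z.png',cv2.resize(c,None,fx=5,fy=4.8,interpolation=cv2.INTER_CUBIC))
s2=load('side0');c=s2['frame'][160:300,195:350,::-1];cv2.imwrite('pics/z2.png',cv2.resize(c,None,fx=5,fy=4.28,interpolation=cv2.INTER_CUBIC))
for uv in [(0,0),(640,0),(302,169)]: print(atz(s,*uv,0))
print(s['fx'],s['k1'],s2['fx'])
E
```

```text
[1.14762955 1.07326905 0.        ]
[ 1.15433694 -1.17434197  0.        ]
[ 0.54831046 -0.01103304  0.        ]
518.9325518518949 -0.09977466005251205 427.5739944629244
```

View pics/z.png

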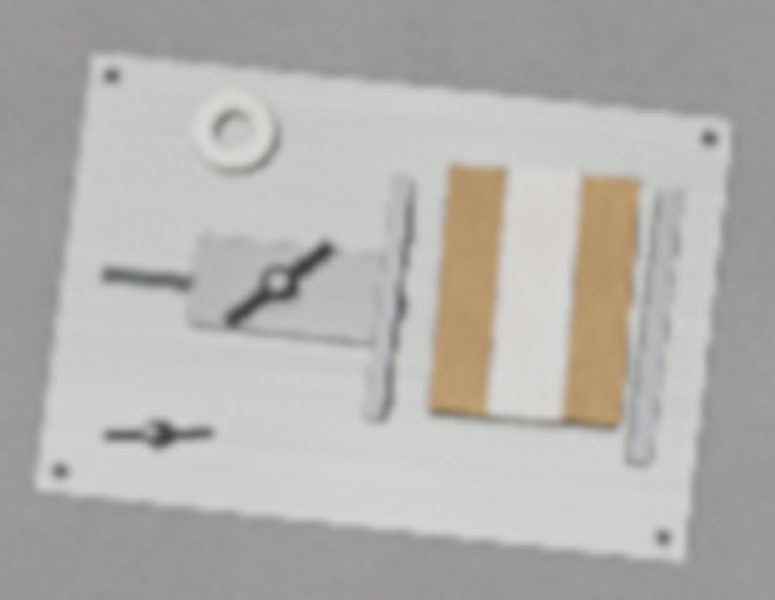

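View pics/z2.png

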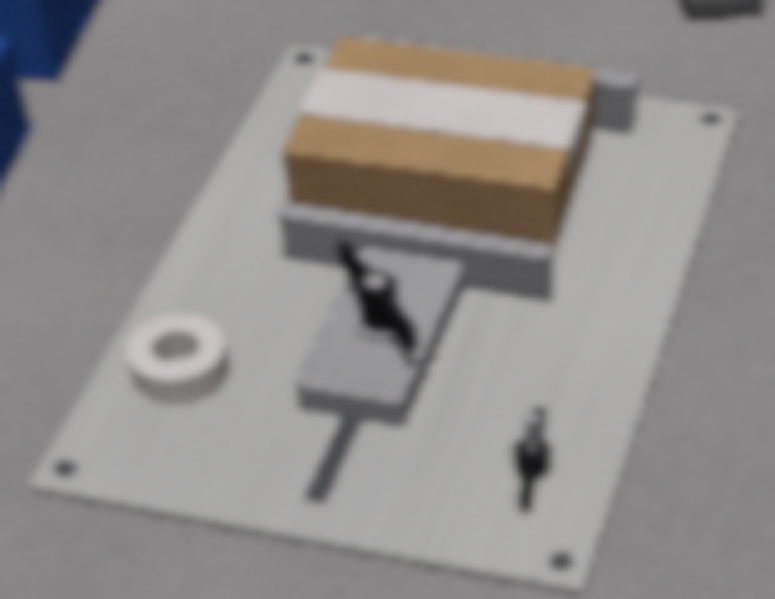

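```bash
cat > m.py <<'E'
from h import *
s=load('top0')
Z=lambda a,b:(225+(a+.5)/5-.5,105+(b+.5)/4.8-.5)
C=np.array([atz(s,*Z(*p),.01)[:2] for p in [(92,54),(730,120),(684,562),(37,490)]])
L=np.array([[.15,.21],[.15,-.21],[-.15,-.21],[-.15,.21]])
A=L-L.mean(0);B=C-C.mean(0)
th=np.arctan2((A[:,0]*B[:,1]-A[:,1]*B[:,0]).sum(),(A*B).sum())
J=C.mean(0);Rj=np.array([[np.cos(th),-np.sin(th)],[np.sin(th),np.cos(th)]])
E
python3 - <<'E'
from m import *
print('jig',J,th,np.degrees(th));print('resid mm',1000*(B-A@Rj.T))
def jl(p): return Rj.T@(np.array(p)[:2]-J)
for n,a,b,z in [('foot TL',197,235,.038),('footBL',188,325,.038),('plate top front',408,178,.056),('plate top bot',385,418,.056),('screw c',280,283,.078),('tip1',330,245,.078),('tip2',230,322,.078),('carton TL',450,165,.08),('TR',640,178,.08),('BR',620,427,.08),('BL',430,412,.08),('spare',158,433,.05),('roll',236,130,.038),('slot end',105,275,.01),('stop top',660,190,.06),('stop bot',632,462,.06)]:
    p=atz(s,*Z(a,b),z);print(n,p[:2].round(4),'jig',jl(p).round(4), dep(s,*Z(a,b)).round(3))
E
```

```text
jig [ 0.55012352 -0.00981744] -0.10081845928812341 -5.776472214220986
resid mm [[-0.6940898  -0.75445988]
 [-0.88229732  2.27831077]
 [ 0.16489739  0.26374623]
 [ 1.41148973 -1.78759712]]
foot TL [0.5923 0.1086] jig [0.03   0.1221] [0.596 0.112 0.014]
footBL [0.5323 0.1132] jig [-0.0301  0.1206] [0.536 0.117 0.009]
plate top front [ 0.6283 -0.0258] jig [ 0.0793 -0.008 ] [ 0.636 -0.024  0.011]
plate top bot [ 0.4707 -0.0134] jig [-0.0786 -0.0116] [ 0.472 -0.013  0.045]
screw c [0.5557 0.0516] jig [-0.0006  0.0617] [0.556 0.052 0.078]
tip1 [0.5806 0.021 ] jig [0.0272 0.0338] [0.581 0.021 0.077]
tip2 [0.5302 0.0822] jig [-0.0291  0.0895] [0.53  0.082 0.081]
carton TL [ 0.6329 -0.0527] jig [ 0.0867 -0.0343] [ 0.645 -0.051  0.012]
TR [ 0.6254 -0.1702] jig [ 0.0911 -0.1519] [ 0.637 -0.173  0.012]
BR [ 0.4647 -0.1589] jig [-0.07   -0.1569] [ 0.466 -0.16   0.063]
BL [ 0.4732 -0.0422] jig [-0.0733 -0.04  ] [ 0.478 -0.04   0.008]
spare [0.4599 0.1293] jig [-0.1037  0.1294] [0.46  0.13  0.047]
roll [0.6627 0.0851] jig [0.1025 0.1057] [0.668 0.088 0.008]
slot end [0.5688 0.1713] jig [0.0003 0.1821] [0.569 0.171 0.012]
stop top [ 0.6211 -0.1837] jig [ 0.0881 -0.1659] [ 0.63  -0.187  0.008]
stop bot [ 0.4435 -0.1673] jig [-0.0903 -0.1675] [ 0.443 -0.167  0.071]
```

```bash
cat > go.py <<'E'
from m import *
from scipy.spatial.transform import Rotation as Ro
def W(x,y,z): p=J+Rj@np.array([x,y]);return np.array([p[0],p[1],z])
def now():
    st=manip.sense();return st,np.array(st['tcp_pos']),Ro.from_quat(st['tool_rot']).as_matrix()
def yawj(R): # tool x direction angle in jig frame, deg
    return np.degrees(np.arctan2(R[1,0],R[0,0])-th)
def show(targets):
    st,p,R=now();y0=yawj(R)
    print('t',st['t'],'jig',(Rj.T@(p[:2]-J)).round(4),'z',p[2].round(4),'yaw',round(y0,1),'F jig',(Rj.T@np.array(st['force'])[:2]).round(2),st['force'][2],'q',np.round(st['q'],2))
    for x,y,z,yw in targets:
        d=R.T@(W(x,y,z)-p)*100; dy=-((yw-y0+180)%360-180)
        print([round(v,2) for v in d],round(dy,1))
E
python3 - <<'E'
from go import *
show([(0,.165,.13,90)])
E
```

```text
t 0.15 jig [-0.4317  0.5679] z 0.2305 yaw 169.2 F jig [0.02 0.13] -0.5739812698764014 q [ 1.1   0.53  1.43  0.    1.18 -0.18]
[np.float64(-49.95), np.float64(-31.49), np.float64(10.09)] 79.2
```

Emit:
drive_tool:
  deltas: [-4,-2.6,0,8,-8,-5.2,0,16,-12,-7.8,0,24,-16.6,-10.5,0,32,-20.8,-13.1,0,40,-25,-15.7,0,48,-29.2,-18.4,0,56,-33.4,-21,1,64,-37.6,-23.6,3,72,-41.8,-26.3,5,79.2,-46,-28.9,7,79.2,-50,-31.5,9,79.2]
  hand: 0

```text
t: 1.35
tcp_pos: [0.5596, 0.1626, 0.1457]
tool_rot: [0.742, 0.671, -0.001, 0.0]
force: [-0.4, 0.9, 0.3]
finger_gap: 0.001
```

```bash
python3 - <<'E'
from go import *
show([(0,.165,.13,90),(0,.165,.023,90)])
snap('top','top1');snap('wrist','wrist1')
E
```

```text
t 1.35 jig [-0.0079  0.1725] z 0.1457 yaw 90.0 F jig [-0.5   0.87] 0.25541734592639753 q [ 0.09  0.58  1.62 -0.    0.94  0.19]
[np.float64(-0.75), np.float64(0.79), np.float64(1.57)] 0.0
[np.float64(-0.74), np.float64(0.8), np.float64(12.27)] 0.0
```

View pics/wrist1.png

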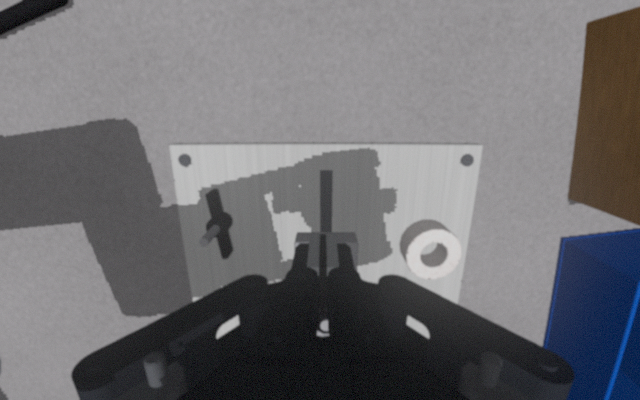

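Emit:
drive_tool:
  deltas: [-0.7,0.8,3,0,-0.7,0.8,7,0,-0.7,0.8,10,0,-0.7,0.8,12.2,0,-0.7,0.8,12.2,0,-0.7,0.8,12.2,0]

```text
t: 2.05
tcp_pos: [0.5684, 0.1518, 0.022]
tool_rot: [0.744, 0.669, -0.002, 0.0]
force: [-0.4, -0.4, 0.5]
finger_gap: 0.003
```

```bash
python3 - <<'E'
from go import *
show([(0,.135,.023,90),(0,.098,.023,90)])
E
```

```text
t 2.05 jig [0.002  0.1626] z 0.022 yaw 89.7 F jig [-0.38 -0.43] 0.5485863067042245 q [ 0.07  0.78  1.66 -0.    0.7   0.18]
[np.float64(-2.77), np.float64(-0.18), np.float64(-0.09)] -0.3
[np.float64(-6.47), np.float64(-0.16), np.float64(-0.08)] -0.3
```

Emit:
drive_tool:
  deltas: [-1.5,-0.1,0,0,-2.7,-0.2,0,0,-3.2,-0.2,0,0,-3.7,-0.2,0,0,-4.2,-0.2,0,0,-4.7,-0.2,0,0]

```text
t: 2.65
tcp_pos: [0.5621, 0.1062, 0.0236]
tool_rot: [0.744, 0.668, 0.0, 0.0]
force: [-0.7, 7.5, 3.3]
finger_gap: -0.005
```

```bash
python3 - <<'E'
from go import *
show([(0,.098,.023,90)])
snap('top','top2')
c=load('top2')['frame'][105:230,225:380,::-1];cv2.imwrite('pics/z3.png',cv2.resize(c,None,fx=5,fy=4.8,interpolation=cv2.INTER_CUBIC))
E
```

```text
t 2.65 jig [0.0002 0.1166] z 0.0236 yaw 89.6 F jig [-1.46  7.37] 3.264821933798506 q [-0.01  0.77  1.71 -0.    0.67  0.1 ]
[np.float64(-1.86), np.float64(-0.01), np.float64(0.06)] -0.4
```

View pics/z3.png

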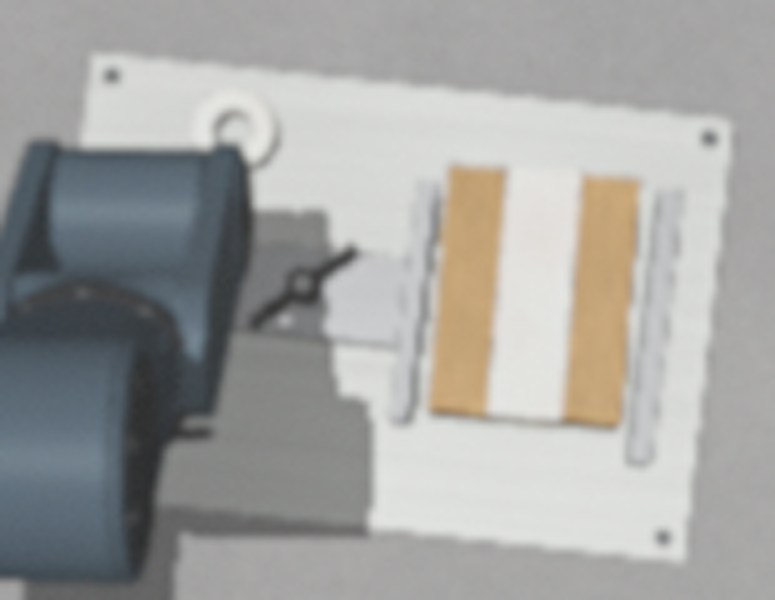

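Emit:
drive_tool:
  deltas: [-0.4,0,0,0,-0.8,0,0,0,-1.2,0,0,0,-1.5,0,0,0,-1.5,0,0,0]

```text
t: 3.2
tcp_pos: [0.5604, 0.0914, 0.0242]
tool_rot: [0.745, 0.667, 0.001, -0.0]
force: [0.1, 7.4, -1.3]
finger_gap: 0.0
```

```bash
python3 - <<'E'
from go import *
show([(0,.098,.023,90)])
snap('top','top3')
c=load('top3')['frame'][105:230,225:380,::-1];cv2.imwrite('pics/z4.png',cv2.resize(c,None,fx=5,fy=4.8,interpolation=cv2.INTER_CUBIC))
E
```

```text
t 3.2 jig [1.000e-04 1.017e-01] z 0.0242 yaw 89.4 F jig [-0.64  7.39] -1.3268822672973208 q [-0.04  0.76  1.72  0.    0.66  0.07]
[np.float64(-0.37), np.float64(-0.0), np.float64(0.12)] -0.6
```

View pics/z4.png

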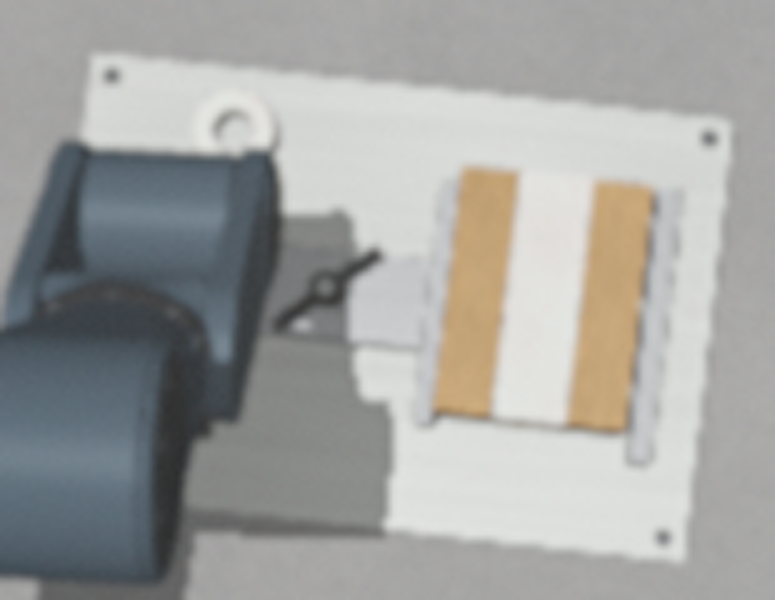

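Carton is nearly at the stop, with a small gap left at the lower corner (px ~637,410). I'll continue in fine steps.

Emit:
drive_tool:
  deltas: [-0.2,0,0,0,-0.3,0,0,0]

```text
t: 3.45
tcp_pos: [0.5602, 0.09, 0.0245]
tool_rot: [0.746, 0.666, 0.002, -0.001]
force: [0.9, 9.9, -4.6]
finger_gap: -0.001
```

Emit:
drive_tool:
  deltas: [-0.1,0,0,0,-0.2,0,0,0]

```text
t: 3.65
tcp_pos: [0.5601, 0.0894, 0.0247]
tool_rot: [0.747, 0.665, 0.004, -0.002]
force: [1.3, 8.9, -3.4]
finger_gap: -0.004
```

Emit:
drive_tool:
  deltas: [-0.2,0,0,0,-0.3,0,0,0]

```text
t: 3.85
tcp_pos: [0.5599, 0.0879, 0.0248]
tool_rot: [0.748, 0.664, 0.005, -0.002]
force: [1.6, 10.0, -5.7]
finger_gap: 0.001
```

Emit:
drive_tool:
  deltas: [-0.3,0,0,0,-0.4,0,0,0]

```text
t: 4.05
tcp_pos: [0.5599, 0.0869, 0.0249]
tool_rot: [0.749, 0.662, 0.008, -0.004]
force: [3.6, 18.6, -6.1]
finger_gap: -0.004
```

```bash
python3 - <<'E'
from go import *
show([(0,.098,.023,90)])
snap('top','top5')
c=load('top5')['frame'][105:230,225:380,::-1];cv2.imwrite('pics/z5.png',cv2.resize(c,None,fx=5,fy=4.8,interpolation=cv2.INTER_CUBIC))
E
```

```text
t 4.05 jig [-0.      0.0973] z 0.0249 yaw 88.7 F jig [ 1.72 18.82] -6.065027170720729 q [-0.05  0.76  1.73  0.03  0.65  0.05]
[np.float64(0.07), np.float64(-0.0), np.float64(0.19)] -1.3
```

View pics/z5.png

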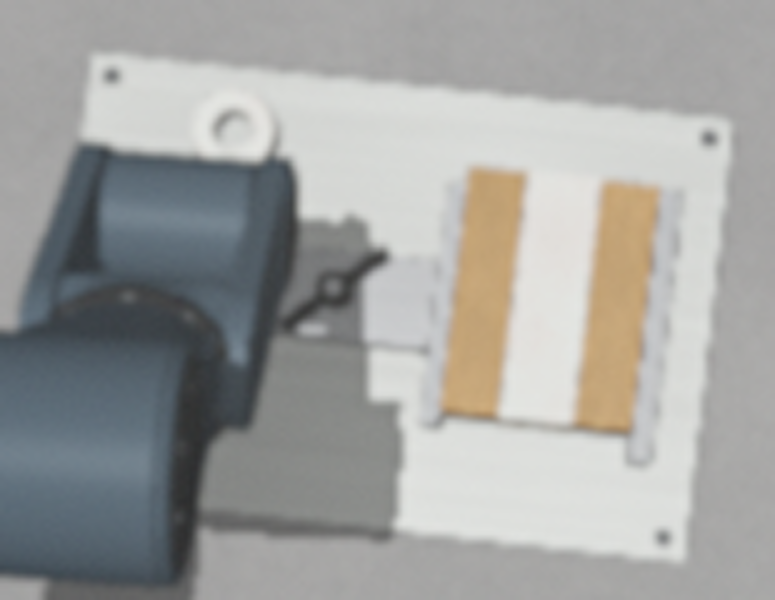

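Emit:
drive_tool:
  deltas: [0.5,0,0,0,2,0,0,0,2.5,0,-4,0,2.5,0,-8,0,2.5,0,-9,0]

```text
t: 4.6
tcp_pos: [0.5652, 0.1106, 0.1197]
tool_rot: [0.749, 0.662, 0.011, -0.001]
force: [0.4, -0.1, -0.5]
finger_gap: 0.003
```

```bash
python3 - <<'E'
from go import *
show([(0,.15,.2,90)])
s=snap('top','top6')
def jl(p): return Rj.T@(np.array(p)[:2]-J)
for n,a,b,z in [('screw c',335,288,.078),('tip1',385,253,.078),('tip2',287,326,.078),('carton TL',470,168,.08),('TR',660,185,.08),('BR',632,432,.08),('BL',442,415,.08)]:
    print(n,jl(atz(s,*Z(a,b),z)).round(4))
c=load('top6')['frame'][105:230,225:380,::-1];cv2.imwrite('pics/z6.png',cv2.resize(c,None,fx=5,fy=4.8,interpolation=cv2.INTER_CUBIC))
snap('side','side6')
c=load('side6')['frame'][160:300,195:350,::-1];cv2.imwrite('pics/z7.png',cv2.resize(c,None,fx=5,fy=4.28,interpolation=cv2.INTER_CUBIC))
E
```

```text
t 4.6 jig [0.0028 0.1213] z 0.1197 yaw 88.8 F jig [ 0.39 -0.04] -0.46257851228634417 q [-0.01  0.61  1.67  0.02  0.85  0.1 ]
[np.float64(3.01), np.float64(-0.24), np.float64(-7.98)] -1.2
screw c [-0.0002  0.0275]
tip1 [ 0.0257 -0.0007]
tip2 [-0.0278  0.0541]
carton TL [ 0.0861 -0.0468]
TR [ 0.0879 -0.1647]
BR [-0.0723 -0.1646]
BL [-0.0744 -0.0475]
```

View pics/z6.png

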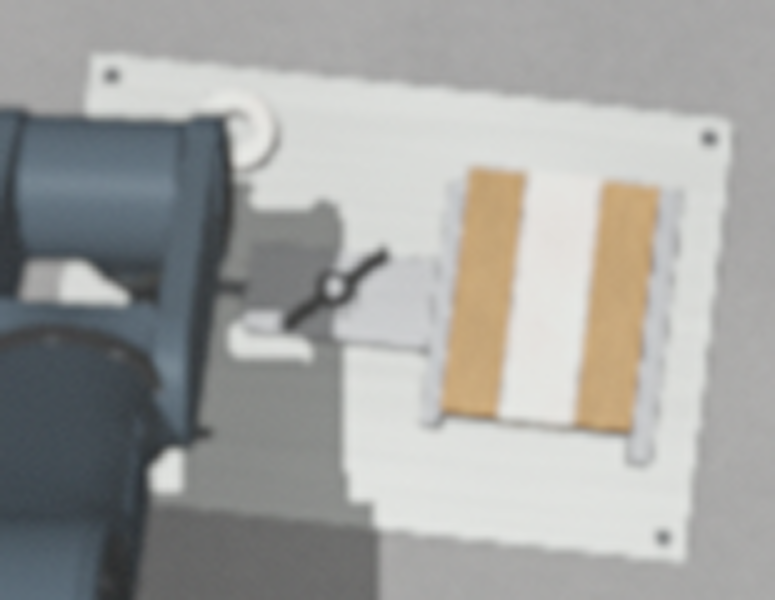

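View pics/z7.png

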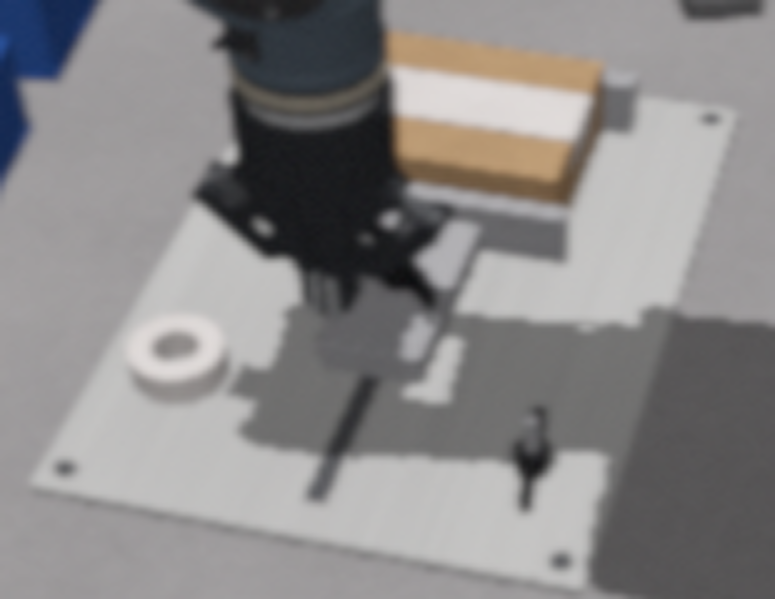

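```bash
cat >> go.py <<'E'
AX=np.array([0,.028])
def st(phi,d,z,r=.030,s=-90):
    a=np.radians(phi);u=np.array([np.cos(a),np.sin(a)]);n=np.array([-u[1],u[0]])
    c=AX+r*u+d*n;return (c[0],c[1],z,phi+s)
E
python3 - <<'E'
from go import *
show([st(135,.024,.11),st(135,.024,.06)])
E
```

```text
t 4.7 jig [0.0016 0.121 ] z 0.1177 yaw 88.7 F jig [-0.09 -0.07] 0.3161568948780906 q [-0.01  0.61  1.67  0.02  0.85  0.1 ]
[np.float64(-8.97), np.float64(-3.78), np.float64(0.57)] 43.7
[np.float64(-9.06), np.float64(-3.83), np.float64(5.57)] 43.7
```

Emit:
drive_tool:
  deltas: [-2,-1,0,8,-4,-1.8,0,16,-6,-2.6,0,24,-7.5,-3.2,0,32,-9,-3.8,0,40,-9,-3.8,0.5,43.7,-9,-3.8,2,43.7,-9,-3.8,4,43.7,-9,-3.8,5.5,43.7,-9,-3.8,5.5,43.7]

```text
t: 5.7
tcp_pos: [0.5131, 0.0268, 0.0579]
tool_rot: [0.942, 0.336, 0.005, -0.007]
force: [-0.0, -0.3, 0.8]
finger_gap: 0.001
```

```bash
python3 - <<'E'
from go import *
show([st(135,.019,.06)]+[st(p,.0145,.06) for p in range(131,40,-8)])
snap('wrist','w7');s=snap('side','side7')
c=s['frame'][160:300,195:350,::-1];cv2.imwrite('pics/z8.png',cv2.resize(c,None,fx=5,fy=4.28,interpolation=cv2.INTER_CUBIC))
E
```

```text
t 5.7 jig [-0.0405  0.0327] z 0.0579 yaw 45.0 F jig [-0.02 -0.28] 0.7979423034764305 q [-0.18  0.66  1.85  0.03  0.63  0.69]
[np.float64(0.63), np.float64(0.2), np.float64(-0.21)] -0.0
[np.float64(1.29), np.float64(0.1), np.float64(-0.2)] 4.0
[np.float64(1.74), np.float64(-0.04), np.float64(-0.19)] 12.0
[np.float64(2.19), np.float64(-0.12), np.float64(-0.18)] 20.0
[np.float64(2.66), np.float64(-0.13), np.float64(-0.17)] 28.0
[np.float64(3.12), np.float64(-0.08), np.float64(-0.17)] 36.0
[np.float64(3.57), np.float64(0.03), np.float64(-0.16)] 44.0
[np.float64(4.0), np.float64(0.21), np.float64(-0.16)] 52.0
[np.float64(4.4), np.float64(0.44), np.float64(-0.15)] 60.0
[np.float64(4.77), np.float64(0.73), np.float64(-0.15)] 68.0
[np.float64(5.09), np.float64(1.06), np.float64(-0.15)] 76.0
[np.float64(5.36), np.float64(1.44), np.float64(-0.15)] 84.0
[np.float64(5.58), np.float64(1.85), np.float64(-0.15)] 92.0
```

View pics/w7.png

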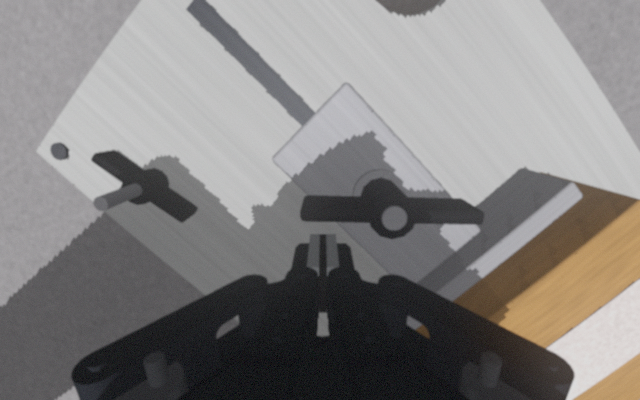

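View pics/z8.png

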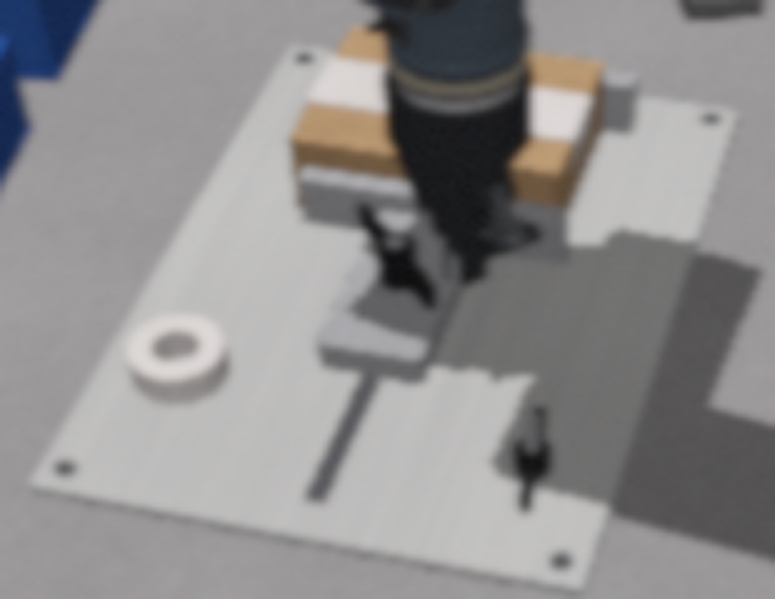

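Emit:
drive_tool:
  deltas: [0.4,0.2,-0.2,0,0.9,0.1,-0.2,2,1.3,0.1,-0.2,4,1.75,0,-0.2,12,2.2,-0.1,-0.2,20,2.65,-0.1,-0.2,28,3.1,-0.1,-0.2,36]

```text
t: 6.5
tcp_pos: [0.538, 0.047, 0.0631]
tool_rot: [1.0, 0.026, 0.005, -0.008]
force: [-1.5, -1.3, -0.4]
finger_gap: -0.001
```

```bash
python3 - <<'E'
from go import *
show([st(p,.0145,.06) for p in range(95,30,-8)])
snap('wrist','w8')
E
```

```text
t 6.5 jig [-0.0178  0.0553] z 0.0631 yaw 8.7 F jig [-1.36 -1.41] -0.3579868723727453 q [-0.13  0.67  1.78  0.03  0.68  1.37]
[np.float64(0.09), np.float64(-0.11), np.float64(0.32)] 3.7
[np.float64(0.53), np.float64(-0.26), np.float64(0.32)] 11.7
[np.float64(0.99), np.float64(-0.34), np.float64(0.33)] 19.7
[np.float64(1.45), np.float64(-0.35), np.float64(0.33)] 27.7
[np.float64(1.91), np.float64(-0.31), np.float64(0.34)] 35.7
[np.float64(2.36), np.float64(-0.19), np.float64(0.34)] 43.7
[np.float64(2.79), np.float64(-0.02), np.float64(0.34)] 51.7
[np.float64(3.2), np.float64(0.21), np.float64(0.34)] 59.7
[np.float64(3.56), np.float64(0.5), np.float64(0.34)] 67.7
```

View pics/w8.png

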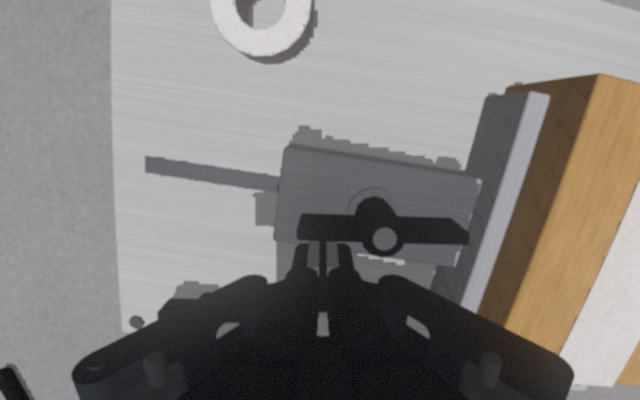

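Emit:
drive_tool:
  deltas: [0.3,-0.1,0.3,8,0.75,-0.2,0.3,16,1.2,-0.3,0.3,24,1.65,-0.3,0.3,32,2.1,-0.2,0.3,40,2.55,-0.1,0.3,48,2.95,0.1,0.3,55]

```text
t: 7.25
tcp_pos: [0.5682, 0.0481, 0.0611]
tool_rot: [0.897, -0.442, 0.001, -0.01]
force: [-0.9, -0.6, -0.4]
finger_gap: 0.002
```

```bash
python3 - <<'E'
from go import *
show([st(p,.0145,.06) for p in range(45,20,-8)])
snap('wrist','w9')
E
```

```text
t 7.25 jig [0.0122 0.0595] z 0.0611 yaw -46.6 F jig [-0.79 -0.67] -0.39548008356057895 q [-0.12  0.7   1.71  0.03  0.73  2.34]
[np.float64(-0.08), np.float64(0.09), np.float64(0.11)] -1.6
[np.float64(0.34), np.float64(-0.09), np.float64(0.11)] 6.4
[np.float64(0.79), np.float64(-0.22), np.float64(0.11)] 14.4
[np.float64(1.25), np.float64(-0.28), np.float64(0.11)] 22.4
```

View pics/w9.png

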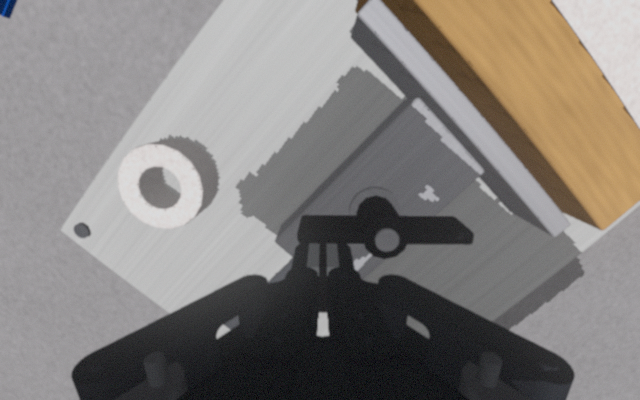

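```bash
python3 - <<'E'
from go import *
s=load('w9');P=cloud(s);stt,p,R=now()
Q=(P-p)@R
for v,u in [(388,100),(375,90),(300,120),(330,180),(290,250),(260,300),(250,345),(375,150),(388,560),(300,500),(360,490)]:
    print(u,v,(Q[v,u]*1000).round(0),s['depth'][v,u])
D=load('side6');P=cloud(D)
E
```

```text
100 388 [  9. -53. -94.] 0.06518455
90 375 [ 12. -55. -93.] 0.06492764
120 300 [ -83. -174.   64.] 0.24226913
180 330 [ 10. -42. -75.] 0.08281046
250 290 [ 12. -25. -57.] 0.09994959
300 260 [  6. -11. -26.] 0.13128531
345 250 [  7.  10. -17.] 0.1402535
150 375 [  8. -44. -89.] 0.07076674
560 388 [ 10.  55. -95.] 0.06389935
500 300 [-71. 140.  49.] 0.22503722
490 360 [ 11.  42. -87.] 0.07138097
```

```bash
python3 - <<'E'
from go import *
show([st(45,.024,.11),st(223,.026,.11)])
E
```

```text
t 7.3 jig [0.0132 0.0592] z 0.0612 yaw -46.8 F jig [-1.86  0.24] -0.4425440544190508 q [-0.12  0.7   1.71  0.03  0.73  2.35]
[np.float64(-1.15), np.float64(0.08), np.float64(-4.88)] -1.8
[np.float64(3.93), np.float64(6.01), np.float64(-5.02)] -179.8
```

Emit:
drive_tool:
  deltas: [-0.6,0,0,0,-1,0,-2,0,-1,0,-5,-8,0,0.7,-5,-16,0.5,1.4,-5,-24,1,2,-5,-32,1.5,2.7,-5,-40,2,3.3,-5,-48,2.5,4,-5,-56,3,4.7,-5,-64,3.5,5.4,-5,-72,3.9,6,-5,-80]

```text
t: 8.5
tcp_pos: [0.5446, -0.0206, 0.1103]
tool_rot: [0.97, 0.241, 0.008, -0.006]
force: [-0.2, 0.8, -0.0]
finger_gap: -0.003
```

Emit:
drive_tool:
  deltas: [0,0,0,-8.5,0,0,0,-17,0,0,0,-25.5,0,0,0,-34,0,0,0,-42.5,0,0,0,-51,0,0,0,-59.5,0,0,0,-68,0,0,0,-76.5,0,0,0,-85,0,0,0,-93.5,0,0,0,-100]

```text
t: 9.7
tcp_pos: [0.5446, -0.0202, 0.1109]
tool_rot: [0.435, 0.901, 0.01, 0.003]
force: [-1.0, -0.2, -0.5]
finger_gap: 0.004
```

```bash
python3 - <<'E'
from go import *
show([st(223,.025,.11),st(223,.025,.06)])
snap('wrist','w10');s=snap('top','top10')
c=s['frame'][105:230,225:380,::-1];cv2.imwrite('pics/z10.png',cv2.resize(c,None,fx=5,fy=4.8,interpolation=cv2.INTER_CUBIC))
E
```

```text
t 9.7 jig [-0.0044 -0.0109] z 0.1109 yaw 134.3 F jig [-1.01 -0.26] -0.48169750835630787 q [-0.25  0.59  1.75  0.03  0.79 -0.94]
[np.float64(0.04), np.float64(-0.02), np.float64(0.09)] 1.3
[np.float64(0.02), np.float64(-0.13), np.float64(5.09)] 1.3
```

View pics/w10.png

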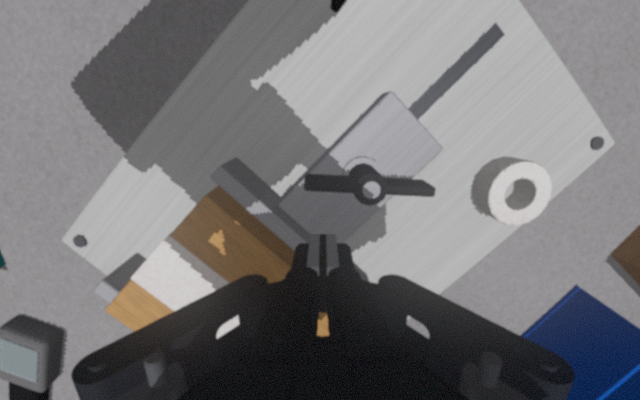

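Emit:
drive_tool:
  deltas: [0,-0.1,2,1,0,-0.1,4,1,0,-0.1,5,1,0,-0.1,5,1]

```text
t: 10.2
tcp_pos: [0.5435, -0.0197, 0.0598]
tool_rot: [0.445, 0.895, 0.01, 0.001]
force: [0.3, 0.0, -0.8]
finger_gap: 0.002
```

```bash
python3 - <<'E'
from go import *
show([st(223,.018,.06)]+[st(p,.0145,.06) for p in range(219,100,-8)])
E
```

```text
t 10.2 jig [-0.0056 -0.0105] z 0.0598 yaw 132.9 F jig [0.26 0.03] -0.8490886390253347 q [-0.25  0.68  1.78  0.03  0.68 -0.92]
[np.float64(0.63), np.float64(0.03), np.float64(-0.02)] -0.1
[np.float64(1.2), np.float64(-0.07), np.float64(-0.02)] 3.9
[np.float64(1.64), np.float64(-0.21), np.float64(-0.02)] 11.9
[np.float64(2.1), np.float64(-0.29), np.float64(-0.01)] 19.9
[np.float64(2.56), np.float64(-0.3), np.float64(-0.01)] 27.9
[np.float64(3.02), np.float64(-0.25), np.float64(-0.01)] 35.9
[np.float64(3.47), np.float64(-0.14), np.float64(-0.0)] 43.9
[np.float64(3.91), np.float64(0.03), np.float64(0.0)] 51.9
[np.float64(4.31), np.float64(0.27), np.float64(0.01)] 59.9
[np.float64(4.67), np.float64(0.55), np.float64(0.02)] 67.9
[np.float64(5.0), np.float64(0.89), np.float64(0.03)] 75.9
[np.float64(5.27), np.float64(1.26), np.float64(0.04)] 83.9
[np.float64(5.49), np.float64(1.67), np.float64(0.05)] 91.9
[np.float64(5.64), np.float64(2.11), np.float64(0.05)] 99.9
[np.float64(5.74), np.float64(2.57), np.float64(0.06)] 107.9
[np.float64(5.77), np.float64(3.03), np.float64(0.07)] 115.9
```

Emit:
drive_tool:
  deltas: [0.4,0,0,0,0.8,0,0,0,1.2,-0.1,0,4,1.65,-0.2,0,12,2.1,-0.3,0,20,2.55,-0.3,0,28,3,-0.25,0,36,3.45,-0.15,0,44]

```text
t: 11.0
tcp_pos: [0.5215, 0.007, 0.0607]
tool_rot: [0.75, 0.661, 0.01, -0.002]
force: [0.8, -2.0, -0.8]
finger_gap: 0.002
```

```bash
python3 - <<'E'
from go import *
show([st(p,.0145,.06) for p in range(180,110,-4)])
snap('wrist','w11')
E
```

```text
t 11.0 jig [-0.0302  0.0139] z 0.0607 yaw 88.6 F jig [ 1.03 -1.89] -0.8362585311580604 q [-0.21  0.66  1.83  0.03  0.64 -0.11]
[np.float64(-0.04), np.float64(0.02), np.float64(0.07)] -1.4
[np.float64(0.17), np.float64(-0.08), np.float64(0.07)] 2.6
[np.float64(0.39), np.float64(-0.17), np.float64(0.08)] 6.6
[np.float64(0.61), np.float64(-0.24), np.float64(0.08)] 10.6
[np.float64(0.84), np.float64(-0.29), np.float64(0.08)] 14.6
[np.float64(1.07), np.float64(-0.33), np.float64(0.09)] 18.6
[np.float64(1.3), np.float64(-0.35), np.float64(0.09)] 22.6
[np.float64(1.53), np.float64(-0.35), np.float64(0.1)] 26.6
[np.float64(1.76), np.float64(-0.34), np.float64(0.1)] 30.6
[np.float64(2.0), np.float64(-0.31), np.float64(0.1)] 34.6
[np.float64(2.22), np.float64(-0.27), np.float64(0.11)] 38.6
[np.float64(2.45), np.float64(-0.21), np.float64(0.11)] 42.6
[np.float64(2.67), np.float64(-0.14), np.float64(0.12)] 46.6
[np.float64(2.88), np.float64(-0.05), np.float64(0.12)] 50.6
[np.float64(3.09), np.float64(0.06), np.float64(0.13)] 54.6
[np.float64(3.29), np.float64(0.18), np.float64(0.13)] 58.6
[np.float64(3.48), np.float64(0.31), np.float64(0.14)] 62.6
[np.float64(3.66), np.float64(0.45), np.float64(0.14)] 66.6
```

View pics/w11.png

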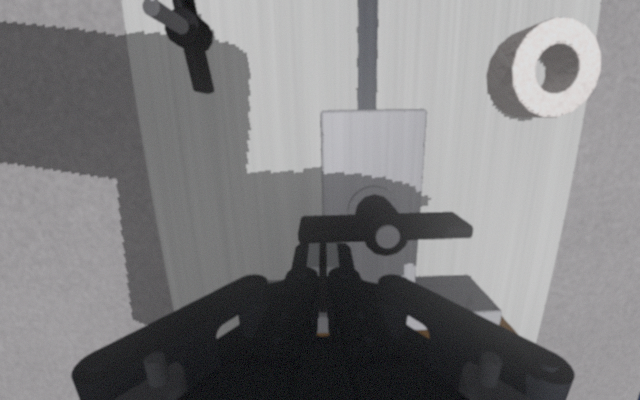

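Emit:
drive_tool:
  deltas: [0.2,-0.1,0,3,0.4,-0.2,0,7,0.6,-0.25,0.1,11]

```text
t: 11.35
tcp_pos: [0.5197, 0.0139, 0.0607]
tool_rot: [0.811, 0.585, 0.01, -0.003]
force: [-1.4, -0.6, 1.0]
finger_gap: -0.0
```

```bash
python3 - <<'E'
from go import *
show([st(p,.0145,.06) for p in range(170,110,-4)])
E
```

```text
t 11.35 jig [-0.0326  0.0206] z 0.0607 yaw 77.4 F jig [-1.34 -0.79] 1.0074748707250798 q [-0.2   0.66  1.84  0.03  0.63  0.1 ]
[np.float64(-0.15), np.float64(0.09), np.float64(0.06)] -2.6
[np.float64(0.06), np.float64(-0.01), np.float64(0.07)] 1.4
[np.float64(0.28), np.float64(-0.1), np.float64(0.07)] 5.4
[np.float64(0.5), np.float64(-0.17), np.float64(0.08)] 9.4
[np.float64(0.72), np.float64(-0.23), np.float64(0.08)] 13.4
[np.float64(0.95), np.float64(-0.27), np.float64(0.08)] 17.4
[np.float64(1.18), np.float64(-0.3), np.float64(0.09)] 21.4
[np.float64(1.41), np.float64(-0.31), np.float64(0.09)] 25.4
[np.float64(1.65), np.float64(-0.3), np.float64(0.1)] 29.4
[np.float64(1.88), np.float64(-0.28), np.float64(0.1)] 33.4
[np.float64(2.11), np.float64(-0.24), np.float64(0.11)] 37.4
[np.float64(2.33), np.float64(-0.19), np.float64(0.11)] 41.4
[np.float64(2.55), np.float64(-0.12), np.float64(0.12)] 45.4
[np.float64(2.77), np.float64(-0.03), np.float64(0.12)] 49.4
[np.float64(2.98), np.float64(0.07), np.float64(0.12)] 53.4
```

Emit:
drive_tool:
  deltas: [0.25,-0.1,0,5,0.5,-0.15,0,9,0.7,-0.2,0,13]

```text
t: 11.65
tcp_pos: [0.5197, 0.0214, 0.0614]
tool_rot: [0.872, 0.489, 0.009, -0.004]
force: [-1.3, -1.0, -0.1]
finger_gap: 0.003
```

Emit:
drive_tool:
  deltas: [0.25,-0.1,0,4,0.45,-0.15,0,8,0.7,-0.2,0,12]

```text
t: 11.95
tcp_pos: [0.5209, 0.0286, 0.062]
tool_rot: [0.918, 0.396, 0.008, -0.005]
force: [0.0, -0.9, -1.2]
finger_gap: -0.003
```

```bash
python3 - <<'E'
from go import *
show([st(p,.0145,.06) for p in range(146,100,-4)])
snap('wrist','w12')
E
```

```text
t 11.95 jig [-0.0329  0.0353] z 0.062 yaw 52.4 F jig [ 0.14 -0.87] -1.236819293462927 q [-0.17  0.66  1.83  0.03  0.64  0.56]
[np.float64(-0.21), np.float64(0.15), np.float64(0.2)] -3.6
[np.float64(-0.0), np.float64(0.04), np.float64(0.2)] 0.4
[np.float64(0.21), np.float64(-0.05), np.float64(0.21)] 4.4
[np.float64(0.43), np.float64(-0.13), np.float64(0.21)] 8.4
[np.float64(0.65), np.float64(-0.19), np.float64(0.22)] 12.4
[np.float64(0.88), np.float64(-0.23), np.float64(0.22)] 16.4
[np.float64(1.11), np.float64(-0.26), np.float64(0.23)] 20.4
[np.float64(1.34), np.float64(-0.28), np.float64(0.23)] 24.4
[np.float64(1.58), np.float64(-0.28), np.float64(0.24)] 28.4
[np.float64(1.81), np.float64(-0.26), np.float64(0.24)] 32.4
[np.float64(2.04), np.float64(-0.22), np.float64(0.24)] 36.4
[np.float64(2.27), np.float64(-0.17), np.float64(0.25)] 40.4
```

View pics/w12.png

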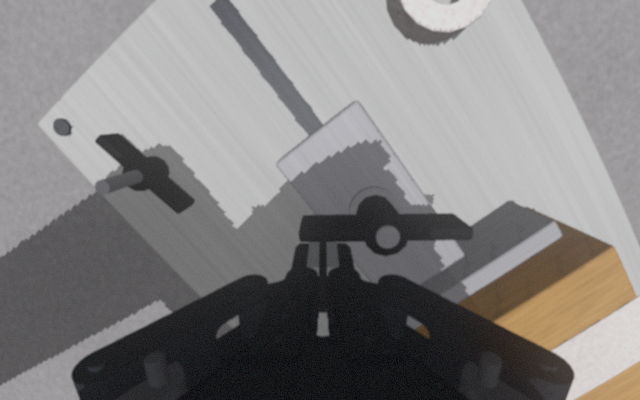

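Emit:
drive_tool:
  deltas: [0.25,-0.05,0.1,4,0.45,-0.15,0.2,8,0.65,-0.2,0.2,12]

```text
t: 12.3
tcp_pos: [0.5239, 0.0351, 0.0607]
tool_rot: [0.955, 0.297, 0.008, -0.006]
force: [-0.4, 0.2, 0.5]
finger_gap: 0.003
```

Emit:
drive_tool:
  deltas: [0.25,-0.1,0,4,0.45,-0.15,0,8,0.7,-0.2,0,12]

```text
t: 12.6
tcp_pos: [0.5278, 0.041, 0.0612]
tool_rot: [0.981, 0.196, 0.007, -0.007]
force: [-1.3, 1.3, 0.1]
finger_gap: -0.002
```

```bash
python3 - <<'E'
from go import *
show([st(p,.0145,.06) for p in range(126,90,-4)])
E
```

```text
t 12.6 jig [-0.0274  0.0483] z 0.0612 yaw 28.4 F jig [-1.43  1.14] 0.11540966819557691 q [-0.14  0.67  1.81  0.03  0.65  1.01]
[np.float64(-0.39), np.float64(0.31), np.float64(0.11)] -7.6
[np.float64(-0.2), np.float64(0.19), np.float64(0.11)] -3.6
[np.float64(0.01), np.float64(0.08), np.float64(0.12)] 0.4
[np.float64(0.22), np.float64(-0.01), np.float64(0.12)] 4.4
[np.float64(0.44), np.float64(-0.09), np.float64(0.13)] 8.4
[np.float64(0.67), np.float64(-0.15), np.float64(0.13)] 12.4
[np.float64(0.89), np.float64(-0.2), np.float64(0.14)] 16.4
[np.float64(1.13), np.float64(-0.23), np.float64(0.14)] 20.4
[np.float64(1.36), np.float64(-0.24), np.float64(0.14)] 24.4
```

Emit:
drive_tool:
  deltas: [0.25,0,0.1,4,0.45,-0.1,0.1,8,0.65,-0.15,0.1,12]

```text
t: 12.9
tcp_pos: [0.5326, 0.0452, 0.0607]
tool_rot: [0.996, 0.093, 0.006, -0.008]
force: [-1.0, 0.6, -0.1]
finger_gap: 0.004
```

```bash
python3 - <<'E'
from go import *
show([st(p,.0145,.06) for p in range(110,80,-4)])
snap('wrist','w13')
E
```

```text
t 12.9 jig [-0.0229  0.0529] z 0.0607 yaw 16.4 F jig [-1.05  0.52] -0.14340813794904364 q [-0.13  0.67  1.8   0.03  0.66  1.23]
[np.float64(-0.14), np.float64(0.14), np.float64(0.07)] -3.6
[np.float64(0.07), np.float64(0.03), np.float64(0.07)] 0.4
[np.float64(0.28), np.float64(-0.06), np.float64(0.07)] 4.4
[np.float64(0.5), np.float64(-0.14), np.float64(0.08)] 8.4
[np.float64(0.72), np.float64(-0.2), np.float64(0.08)] 12.4
[np.float64(0.95), np.float64(-0.25), np.float64(0.09)] 16.4
[np.float64(1.18), np.float64(-0.27), np.float64(0.09)] 20.4
[np.float64(1.41), np.float64(-0.29), np.float64(0.09)] 24.4
```

View pics/w13.png

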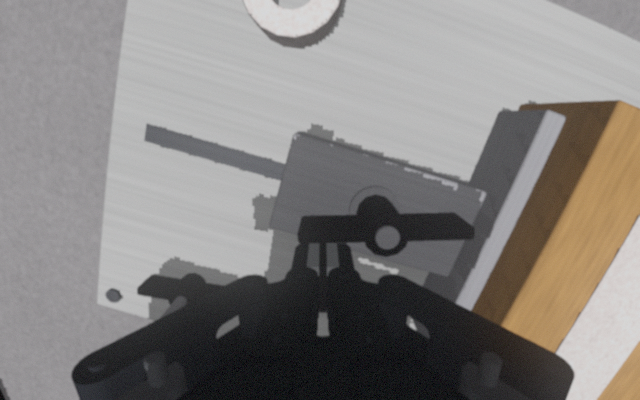

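Emit:
drive_tool:
  deltas: [0.25,-0.05,0,4,0.5,-0.1,0,8]

```text
t: 13.15
tcp_pos: [0.537, 0.0475, 0.0611]
tool_rot: [1.0, 0.023, 0.005, -0.008]
force: [-0.5, 1.7, -0.3]
finger_gap: -0.002
```

Emit:
drive_tool:
  deltas: [0.25,-0.1,0,4,0.5,-0.15,0,8]

```text
t: 13.35
tcp_pos: [0.5412, 0.0496, 0.0614]
tool_rot: [0.999, -0.047, 0.004, -0.009]
force: [-1.9, 1.4, -0.5]
finger_gap: -0.002
```

Emit:
drive_tool:
  deltas: [0.25,-0.1,0,4,0.45,-0.15,0,8]

```text
t: 13.55
tcp_pos: [0.5453, 0.051, 0.0618]
tool_rot: [0.993, -0.116, 0.003, -0.009]
force: [-0.8, 1.2, 0.1]
finger_gap: 0.0
```

```bash
python3 - <<'E'
from go import *
show([st(p,.0145,.06) for p in range(94,50,-4)])
E
```

```text
t 13.55 jig [-0.0109  0.06  ] z 0.0618 yaw -7.5 F jig [-0.95  1.08] 0.09418205309239652 q [-0.12  0.68  1.76  0.03  0.69  1.66]
[np.float64(-0.52), np.float64(0.39), np.float64(0.17)] -11.5
[np.float64(-0.33), np.float64(0.25), np.float64(0.17)] -7.5
[np.float64(-0.13), np.float64(0.13), np.float64(0.18)] -3.5
[np.float64(0.07), np.float64(0.03), np.float64(0.18)] 0.5
[np.float64(0.29), np.float64(-0.07), np.float64(0.18)] 4.5
[np.float64(0.51), np.float64(-0.14), np.float64(0.18)] 8.5
[np.float64(0.73), np.float64(-0.2), np.float64(0.19)] 12.5
[np.float64(0.96), np.float64(-0.25), np.float64(0.19)] 16.5
[np.float64(1.19), np.float64(-0.28), np.float64(0.19)] 20.5
[np.float64(1.42), np.float64(-0.29), np.float64(0.19)] 24.5
[np.float64(1.65), np.float64(-0.29), np.float64(0.19)] 28.5
```

Emit:
drive_tool:
  deltas: [0.2,-0.05,0.1,3,0.4,-0.1,0.1,7]

```text
t: 13.75
tcp_pos: [0.549, 0.0514, 0.0612]
tool_rot: [0.984, -0.175, 0.002, -0.009]
force: [-0.1, -0.0, -0.6]
finger_gap: 0.003
```

```bash
python3 - <<'E'
from go import *
show([])
snap('wrist','w14')
E
```

```text
t 13.75 jig [-0.0073  0.0608] z 0.0612 yaw -14.4 F jig [-0.09 -0.04] -0.5818029370393453 q [-0.12  0.68  1.75  0.03  0.7   1.78]
```

View pics/w14.png

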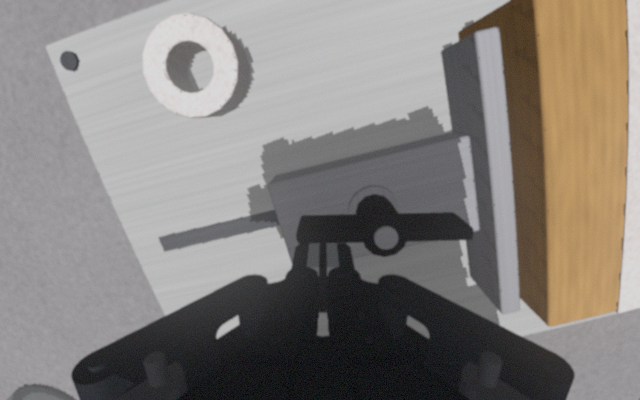

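Emit:
drive_tool:
  deltas: [0.2,-0.05,0,3,0.4,-0.1,0,7]

```text
t: 14.0
tcp_pos: [0.5514, 0.052, 0.0613]
tool_rot: [0.972, -0.236, -0.001, -0.01]
force: [-3.6, 7.0, 3.5]
finger_gap: -0.002
```

Emit:
drive_tool:
  deltas: [0.2,-0.05,0,3,0.4,-0.1,0,7]

```text
t: 14.2
tcp_pos: [0.5515, 0.0532, 0.0613]
tool_rot: [0.956, -0.294, -0.006, -0.01]
force: [-6.7, 7.3, 5.7]
finger_gap: -0.001
```

```bash
python3 - <<'E'
from go import *
show([st(p,.0145,.06) for p in range(74,40,-4)])
snap('wrist','w15')
E
```

```text
t 14.2 jig [-0.005   0.0629] z 0.0613 yaw -28.4 F jig [-7.42  6.62] 5.747123039215651 q [-0.12  0.69  1.74  0.03  0.72  2.02]
[np.float64(0.04), np.float64(0.21), np.float64(0.12)] -12.4
[np.float64(0.23), np.float64(0.07), np.float64(0.12)] -8.4
[np.float64(0.43), np.float64(-0.05), np.float64(0.12)] -4.4
[np.float64(0.63), np.float64(-0.16), np.float64(0.12)] -0.4
[np.float64(0.84), np.float64(-0.26), np.float64(0.12)] 3.6
[np.float64(1.06), np.float64(-0.34), np.float64(0.11)] 7.6
[np.float64(1.28), np.float64(-0.4), np.float64(0.11)] 11.6
[np.float64(1.51), np.float64(-0.45), np.float64(0.11)] 15.6
[np.float64(1.74), np.float64(-0.48), np.float64(0.11)] 19.6
```

View pics/w15.png

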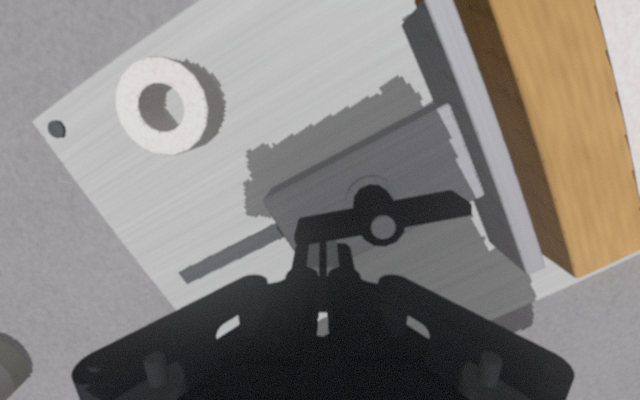

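Emit:
drive_tool:
  deltas: [-0.5,0,0,0,-1.2,0,0,0,-1.2,0,-3,0,-1.2,0,-7,0,-5,0,-10,0,-10,0,-12,0,-15,0,-14,0,-20,0,-15,0,-20,0,-15,0]

```text
t: 15.15
tcp_pos: [0.3818, 0.1643, 0.2158]
tool_rot: [0.956, -0.293, -0.007, -0.01]
force: [-0.8, -1.4, -0.1]
finger_gap: -0.0
```

```bash
python3 - <<'E'
from go import *
show([])
s=snap('top','top16');snap('side','side16')
c=s['frame'][105:230,225:380,::-1];cv2.imwrite('pics/z16.png',cv2.resize(c,None,fx=5,fy=4.8,interpolation=cv2.INTER_CUBIC))
E
```

```text
t 15.15 jig [-0.185   0.1563] z 0.2158 yaw -28.2 F jig [-0.69 -1.45] -0.14038370294951844 q [0.12 0.27 1.95 0.03 0.92 2.26]
```

View pics/z16.png

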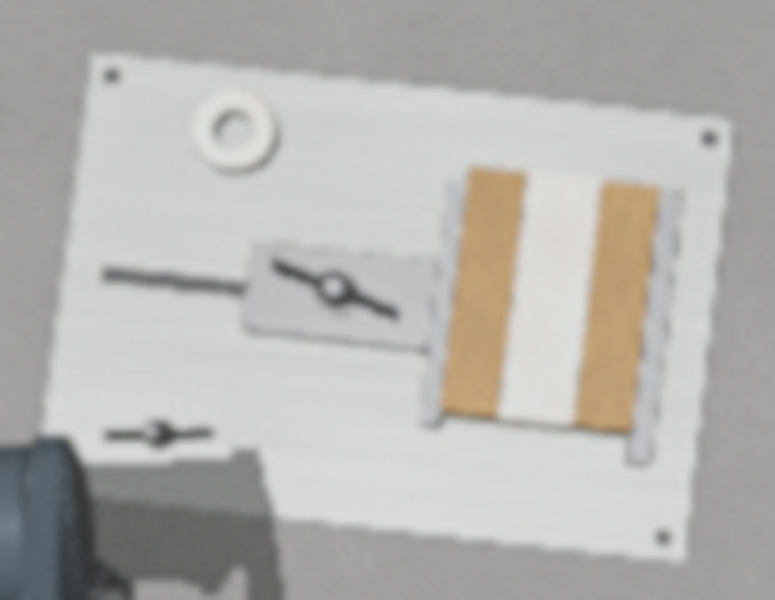

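View pics/side16.png

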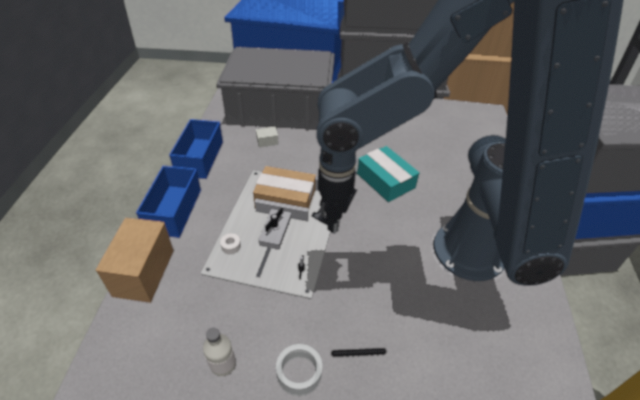

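```bash
python3 - <<'E'
from go import *
s=load('top16')
def jl(p): return Rj.T@(np.array(p)[:2]-J)
for n,a,b,z in [('screw c',337,290,.078),('tip1',275,264,.078),('tip2',397,315,.078),('carton TL',470,168,.08),('TR',660,185,.08),('BR',632,432,.08),('BL',442,415,.08)]:
    print(n,jl(atz(s,*Z(a,b),z)).round(4))
t=jl(atz(s,*Z(275,264),.078))-jl(atz(s,*Z(397,315),.078));print(np.degrees(np.arctan2(t[1],t[0])))
E
```

```text
screw c [-0.0013  0.0261]
tip1 [0.0113 0.0662]
tip2 [-0.0133 -0.0126]
carton TL [ 0.0861 -0.0468]
TR [ 0.0879 -0.1647]
BR [-0.0723 -0.1646]
BL [-0.0744 -0.0475]
72.679280697707
```

```bash
python3 -c "
from station import manip
print(manip.sign_off())"
```

```text
the job is handed in; nothing more can be done
None
```

The carton is snug and square between the guide and the fixed stop, and the wing screw is turned clockwise to its stop. I handed the job in at about 15 s of the 67 s allowed. The sign-off gave no verdict.

**Guide:** I pushed the foot's end face with shut fingers until the force rose from about 7–10 N to 19 N. In the last top view the carton centre is at jig y ≈ -0.106 m, x ≈ 0.007 m, and square within about 0.01 rad. The guide is about 0.060 m along its travel, good to 2–3 mm.

**Screw:** Two fingertip strokes, one on each wing, turned it about 92° and then 150°. It then stopped: the force rose from about 1.5 N to 10–11 N while the wing stood still. The total of about 242° (4.2 rad) implies a start near 0.8 rad, which is within the stated range.

**Clearance:** The tool is withdrawn to 0.216 m up, off to the side of the plate, with force readings only at noise level (1–2 N). In the last pictures the label roll and spare screw look unmoved. I did not measure the other bystanders numerically, but the arm never came near them.

**Checks:** None failed. The screw axis first read 0.0275 m and last read 0.026 m (jig y), against an expected 0.029 m. That is about the 2 mm camera tolerance and within the guide's ±4.5 mm limit.

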